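Show the notched glass sample at the viewing panel

ROBOT

A 7-joint arm with a two-finger parallel gripper is mounted at the origin on a cart in front of the work surface, level with it; the furniture and walls round the work are solid. World frame = base frame: x ahead of the robot, y to its left, z up, the work surface at z = 0. Lengths are in m, angles in rad, forces in N, time in s.
With the tool pointing down it reaches from about 0.35 to 0.9 m from the base axis. Payload 7.2 kg.
Tool frame: the origin (TCP) lies between the finger pads, 19 mm behind the fingertips; this is the grasp point; z points along the fingers, y is the line along which they close (so a half turn about z gives the same grasp; the last joint's range is limited). The gripper opens to 85 mm and grips with 20 to 120 N. Pads are 22 mm wide; open, the fingers measure 114 mm over their backs; the gripper's body (76 mm by 85 mm) begins 54 mm behind the grasp point. The pads swing forward as they close: fully open they stand 13 mm farther back than shut.
Start: joints at [1.259, 0.411, -0.013, 1.596, 0.006, 1.134, -0.082], TCP at [0.151, -0.607, 0.25] pointing down, gripper open.
Joint ranges: [-2.95, 2.95], [-0.29, 1.99], [-1.47, 1.44], [0.14, 2.54], [-1.03, 4.17], [0.13, 1.85], [-2.86, 2.86]. Speed limits (rad/s): [2.39, 2.39, 3.01, 3.01, 3.14, 3.14, 3.14].

INTERFACE

Orientations are given as a unit quaternion [x, y, z, w].
In Python, from rig import * gives the robot as it stands. The module is installed in compiled form; this text tells all that it offers.
- The arm moves only by the shell command python3 -m creep 'ROWS' [FORCE]. ROWS is JSON, a list of rows, each a list of 5 numbers: the finger opening in mm, from 0 to 85.4, then the shift along the tool's x, y, z in mm, then the turn about the tool's z in degrees. A call has 1 to 10 rows; each row shifts and turns the commanded pose from where the row before left it, along the tool's axes as they then stand; what a row does not reach is not made up. A row lasts 1/10 s, in which the tool goes at most 50 mm and 8.59 degrees, less where a joint would pass 70% of its speed; a pose out of reach is approached as far as the arm can. A call is refused whole if a number of a shift passes 50 or a number of a turn 8.59, either way. A call with a gripper value outside its range is refused whole. The fingers move at their own pace and stop on an object; FORCE is the grip in N (left out, the last holds). Time passes only in rows, so rows that do not move let the fingers close. It gives the time, the measured TCP pose, the force, the opening and the grip force at its end, in the units of the state.
- sense(): the state, without advancing time (a new reading comes with each control period).
- camera(name): name is "side" or "top" or "wrist"; returns (picture, depth): 420x560x3 uint8, blue, green, red; 420x560 float32, m along the optical axis (not along the pixel's ray), 0 where there is no reading.
- camera_info(name): a dict with "intrinsics" (3x3 intrinsics, pixels), "camera_from_world" (4x4, takes a point from world to camera coordinates); the wrist camera has in their place "mount" (4x4, takes a point from camera to tool coordinates, whose origin is the TCP and whose axes are the flange's). Camera axes: x right, y down, z forward; pixel columns grow to the right and rows downward; lengths in m; the calibration is good to about 2 mm. A picture is of the moment at which its call begins: read the wrist's pose just before it. camera_info takes no time and is no camera call.
- sign_off(): hands the job in; it is judged then, once.
The state is a dict: "clock": time; "qpos": joint angles; "joint_velocities": joint speeds; "tau": joint torques, N m; "tool_pos": TCP position; "tool_rot": TCP orientation; "force": force on the tool from outside, world axes, zero at the start; "wrist_torque": the same for the moment, N m; "gripper_width": finger opening in m; "gripper_force": force on a finger pad.
Only numpy, scipy, OpenCV 4.12 (cv2) and the standard library are available. Lean on these libraries where they do the work, as an engineer would, in place of code of your own. Each camera call takes 0.05 s, during which the arm holds its last target. There are 200 camera calls.

TASK

Three glass sample plates stand in the wooden rack; only one has a small square notch cut out of a top corner, which marks its frosted, labelled end. Draw that plate up out of the rack by its clear end, carry it to the white viewing panel and present it label up: the labelled face tipped up so that it leans back at about 45 degrees or lies flatter, the label about 15 cm above the middle of the panel. Finish while still holding the plate there, still and with the fingers off the frosted end, and leave the other plates in the rack and the other things on the bench where they are.

Things in the scene. Friction and masses are not known exactly. Their poses are not given: they have to be found in the camera images.
- slide: Notched glass plate, 130 x 80 x 8 mm, 0.2 kg, standing on its long edge, notch up, in one of the rack's three slots: lowest 26 mm in the slot, 54 mm above it. Origin: centre of its underside. x: along the 130 mm to the frosted end; y: out of the labelled face; z: up to its top edge (80 mm). Frosted matt whitish from x = 20 to 65 mm, clear from -65 to 20 mm.
- slide_label (a point): Middle of the 30 x 44 mm paper label, on the +y face of the notched plate at x = 42.5, y = 4, z = 36 mm in its frame; axes of slide. The label is on that face only: with it towards you and the notch up, notch and frosted end are on your left.
- slide_notch (a point): Inner corner of the square notch, 14 x 14 mm, cut through the top corner of the frosted end of slide: at x = 51, y = 0, z = 66 mm in its frame.
- blank_a: Rectangular glass sample plate without a notch and without a label, 130 x 80 x 8 mm, 0.2 kg, one third of its length frosted like the notched one; stands in another slot of the same rack. Origin and axes as for slide.
- blank_b: Rectangular glass sample plate without a notch and without a label, 130 x 80 x 8 mm, 0.2 kg, one third of its length frosted like the notched one; stands in another slot of the same rack. Origin and axes as for slide.
- rack: Fixed beech block, 156 (x) x 166 (y) x 36 mm high, on the right part of the bench at any heading. Three slots along its x at y = -62, 0, 62 mm, each 132.5 x 10 mm and 26 mm deep: a plate may lean or turn a few degrees. Which plate is in which slot varies; all have their frosted end to the rack's +x; top edges 90 mm above the bench. Origin: centre of underside.
- panel: Fixed white viewing panel (slim light pad in an aluminium frame), 130 (x) x 170 (y) x 17.5 mm high, flat on the bench in front of the robot and left of the rack. Origin: centre of its underside.
- panel_mid (a point): Middle of the panel's upper face, 17.5 mm above the bench.
- masking_tape: Bystander: roll of masking tape, 100 mm across, 24 mm high, lying near the bench's front edge between rack and panel; loose. Origin: centre of its underside.
- tape_measure: Bystander: pocket tape measure, 36 x 80 x 64 mm, behind the rack; loose.
- sanding_block: Bystander: sanding block, 62 x 114 x 30 mm, behind the panel; loose. Fixed things: in the middle behind rack and panel a stool (seat 440 mm high, 300 mm across, centre 0.71 m ahead of the robot) carrying a desk fan that rises above it; a hand plane, a mug, a drawer chest and a case at the back; a large wooden box, higher than the plates, right of the rack.

How it is judged:
By the outcome, as a careful person would: the job done as asked, in the order asked, and still so for the second after the job is handed in, while the arm keeps its last pose, push and grip.
It also fails if it takes over 38 s, if anything falls off the work surface, if the arm or the gripper's body presses on something with over 40 N, if the wrist force passes 120 N, or if a joint passes its speed limit or range.

## Working session

There is one attempt and no reset: what is moved stays moved. The work goes in short steps, Python scripts to look and compute and a shell command to move; the robot and the scene stay as the last step left them, time stands still between calls to the robot, and variables do not carry over. Pictures are saved under pics/ and viewed, at most 10 in all, crops included, and the job is handed in when it is done.

```bash
mkdir -p pics; python3 - <<'E'
from rig import *
import cv2,numpy as np
np.set_printoptions(precision=4,suppress=True)
s=sense();print({k:np.round(v,4) for k,v in s.items()})
for n in("side","top","wrist"):
    p,d=camera(n);cv2.imwrite(f"pics/{n}0.png",p);np.savez(f"pics/{n}0.npz",p=p,d=d);print(n,camera_info(n))
E
```

```text
{'clock': np.float64(0.0), 'qpos': array([ 1.2588,  0.4119, -0.0127,  1.597 ,  0.0056,  1.1343, -0.0822]), 'joint_velocities': array([ 0.0027, -0.0011,  0.0003, -0.0006,  0.0008,  0.0005,  0.0002]), 'tau': array([  0.0001, -60.0627,   0.682 , -29.9414,   0.0137,   0.0106,
         0.    ]), 'tool_pos': array([ 0.1507, -0.6061,  0.2491]), 'tool_rot': array([ 0.9926,  0.1216, -0.0002, -0.0008]), 'force': array([ 0.0423, -0.813 ,  0.5277]), 'wrist_torque': array([ 0.0043,  0.0049, -0.0008]), 'gripper_force': np.float64(0.0), 'gripper_width': np.float64(0.0855)}
side {'intrinsics': array([[480.5987,   0.    , 282.73  ],
       [  0.    , 480.5987, 203.3362],
       [  0.    ,   0.    ,   1.    ]]), 'camera_from_world': array([[ 0.9993, -0.0275, -0.0234, -0.5216],
       [-0.0351, -0.5903, -0.8064,  0.0214],
       [ 0.0083,  0.8067, -0.5909,  1.3948],
       [ 0.    ,  0.    ,  0.    ,  1.    ]])}
top {'intrinsics': array([[523.9931,   0.    , 284.253 ],
       [  0.    , 523.9931, 208.5076],
       [  0.    ,   0.    ,   1.    ]]), 'camera_from_world': array([[ 0.0115, -0.9998,  0.0149, -0.1231],
       [-0.9949, -0.0129, -0.1005,  0.5099],
       [ 0.1007, -0.0136, -0.9948,  1.329 ],
       [ 0.    ,  0.    ,  0.    ,  1.    ]])}
wrist {'intrinsics': array([[353.0174,   0.    , 281.9027],
       [  0.    , 353.0174, 209.7204],
       [  0.    ,   0.    ,   1.    ]]), 'mount': array([[ 0.0017, -0.9581, -0.2864,  0.073 ],
       [ 1.    ,  0.0013,  0.0014, -0.0016],
       [-0.001 , -0.2864,  0.9581, -0.1245],
       [ 0.    ,  0.    ,  0.    ,  1.    ]])}
```

View pics/top0.png

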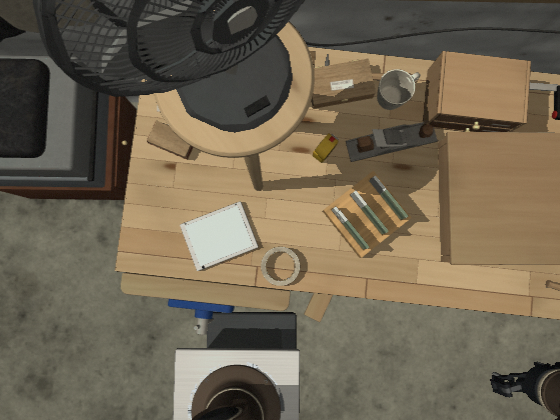

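View pics/side0.png

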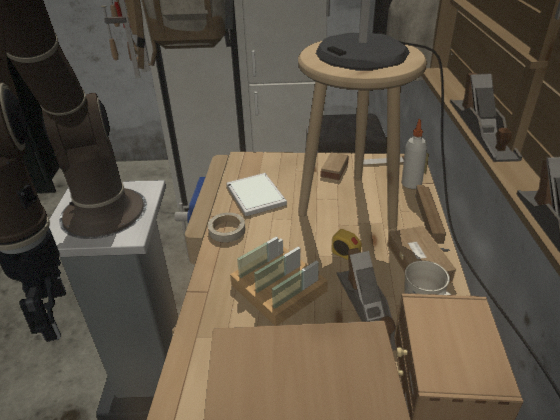

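The top view shows the rack at about (368,217) with its slots running from lower right to upper left and the frosted ends at the upper left. The panel is at (219,236) and the tape roll at (281,266). I'll enlarge the rack in both views.

```bash
python3 - <<'E'
import cv2,numpy as np
a=cv2.imread("pics/top0.png")[165:265,315:417];b=cv2.imread("pics/side0.png")[225:325,225:335]
f=lambda i:cv2.resize(i,(390,390),interpolation=cv2.INTER_CUBIC)
cv2.imwrite("pics/c0.png",np.hstack([f(a),f(b)]))
E
```

```text
(no output)
```

View pics/c0.png

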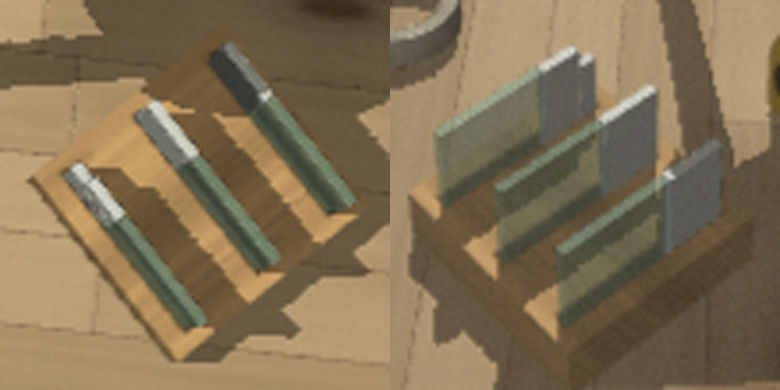

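The slide is the plate nearest the panel: it is the lowest-left one in the top crop, with the step at about (75,172). In the side crop the step is at (585,60). Its labelled face looks to the lower left in the top view. Next I'll triangulate it and the panel.

```bash
cat > h.py <<'E'
from rig import *
import cv2,numpy as np
np.set_printoptions(precision=4,suppress=True)
def P(n):
    i=camera_info(n);return i["intrinsics"],i["camera_from_world"]
def tri(a,b):
    Ms=[K@T[:3] for K,T in(P("top"),P("side"))]
    X=cv2.triangulatePoints(*Ms,np.array(a,float).reshape(2,1),np.array(b,float).reshape(2,1));return (X[:3]/X[3])[:,0]
def onplane(n,uv,z):
    K,T=P(n);Ti=np.linalg.inv(T);r=Ti[:3,:3]@np.linalg.inv(K)@[*uv,1];o=Ti[:3,3];return o+r*(z-o[2])/r[2]
def cloud(n,d):
    K,T=P(n);v,u=np.mgrid[:420,:560];p=np.stack([(u-K[0,2])/K[0,0]*d,(v-K[1,2])/K[1,1]*d,d,np.ones_like(d)],-1)
    return (p@np.linalg.inv(T).T)[...,:3]
E
python3 - <<'E'
from h import *
print("clear",tri((366,248.3),(238.5,258.3)),onplane("top",(366,248.3),.09))
print("bound",tri((345,221.4),(268.2,242.4)),onplane("top",(345,221.4),.09))
for n,(r0,r1,c0,c1) in dict(top=(165,265,315,417),side=(225,325,225,335)).items():
    d=np.load(f"pics/{n}0.npz")["d"];c=cloud(n,d)[r0:r1,c0:c1].reshape(-1,3)
    q=c[(c[:,2]>.083)&(c[:,2]<.1)]
    lab=np.zeros(len(q))
    # cluster along plate normal
    dr=tri((345,221.4),(268.2,242.4))-tri((366,248.3),(238.5,258.3));dr=dr[:2]/np.hypot(*dr[:2]);nn=np.array([-dr[1],dr[0]])
    s=q[:,:2]@nn;o=np.argsort(s);
    for g in np.split(o,np.where(np.diff(s[o])>.02)[0]+1):
        if len(g)<15:continue
        g=q[g];m=g[:,:2].mean(0);w=np.linalg.svd(g[:,:2]-m)[2][0];w*=np.sign(w@dr);t=(g[:,:2]-m)@w
        print(n,len(g),"mean",m,"z",np.median(g[:,2]),"dir",w,"ends",m+w*t.min(),m+w*t.max(),"len",np.ptp(t))
z=np.load("pics/top0.npz");c=cloud("top",z["d"])
p=z["p"].min(2);m=np.zeros_like(p);m[190:280,170:265]=(p[190:280,170:265]>185)
k,l,st,ce=cv2.connectedComponentsWithStats(m.astype(np.uint8));i=1+st[1:,4].argmax()
g=c[l==i];r=cv2.minAreaRect(np.array([onplane("top",(u,v),.0175)[:2]*1000 for v,u in np.argwhere(l==i)],np.float32))
print("panel",r,np.median(g[:,2]))
E
```

```text
clear [ 0.4119 -0.318   0.0864] [ 0.4095 -0.3176  0.09  ]
bound [ 0.4785 -0.2664  0.0858] [ 0.475  -0.2661  0.09  ]
top 202 mean [ 0.5392 -0.378 ] z 0.09003445540254928 dir [0.7806 0.6251] ends [ 0.4888 -0.4184] [ 0.5894 -0.3378] len 0.1288458034915072
top 197 mean [ 0.5002 -0.33  ] z 0.09014207927659723 dir [0.7784 0.6278] ends [ 0.4503 -0.3703] [ 0.5515 -0.2886] len 0.13007978575351448
top 171 mean [ 0.4561 -0.2861] z 0.08994217199720933 dir [0.7784 0.6277] ends [ 0.4118 -0.3217] [ 0.5009 -0.2499] len 0.11446476373176911
side 35 mean [ 0.5816 -0.5231] z 0.09855157362092504 dir [ 0.9991 -0.042 ] ends [ 0.5468 -0.5216] [ 0.6079 -0.5242] len 0.06118497355294662
side 238 mean [ 0.5396 -0.3817] z 0.08848843146179192 dir [0.7778 0.6285] ends [ 0.4908 -0.4211] [ 0.5924 -0.3391] len 0.13057329650368507
side 230 mean [ 0.5002 -0.3342] z 0.08825446523817326 dir [0.7793 0.6266] ends [ 0.452 -0.373] [ 0.5535 -0.2913] len 0.1303048262550841
side 187 mean [ 0.4556 -0.2904] z 0.08837905856980155 dir [0.7778 0.6285] ends [ 0.4131 -0.3247] [ 0.5019 -0.253 ] len 0.11416642792263629
panel ((439.95654296875, 53.59247970581055), (124.34728240966797, 163.5700225830078), 22.06157112121582) 0.01780079128584089
```

The measured length of 114.5 mm, against 130 mm for the other two, confirms the notch on this plate. Its top edge is at z ≈ 0.09, as it should be. I'll check the box height before choosing a path.

```bash
python3 - <<'E'
from h import *
d=np.load("pics/top0.npz")["d"];c=cloud("top",d)
m=np.zeros(d.shape,bool);m[120:275,430:555]=1
g=c[m&(c[...,2]>.08)];print("box z",np.percentile(g[:,2],[5,50,95]),"xmin,ymax",np.percentile(g[:,0],1),np.percentile(g[:,1],99))
def rel(x,y,z,yaw):
    s=sense();from scipy.spatial.transform import Rotation as R
    r=R.from_quat(s["tool_rot"]);e=r.inv().apply(np.array([x,y,z])-s["tool_pos"])*1000
    X=r.as_matrix()[:,0];a=np.degrees(np.arctan2(X[1],X[0]));print("shift",e,"n",np.linalg.norm(e),"turn",-((yaw-a+180)%360-180), "tilt",np.degrees(np.arccos(-r.as_matrix()[2,2])))
rel(.442,-.299,.16,38.9)
E
cat >> h.py <<'E'
from scipy.spatial.transform import Rotation as R
def rel(x,y,z,yaw):
    s=sense();r=R.from_quat(s["tool_rot"]);e=r.inv().apply(np.array([x,y,z])-s["tool_pos"])*1000
    X=r.as_matrix()[:,0];a=np.degrees(np.arctan2(X[1],X[0]))
    print("clock",s["clock"],"pos",s["tool_pos"],"yaw",a,"w",s["gripper_width"],s["gripper_force"],"F",s["force"])
    print("shift",e,"n",np.linalg.norm(e),"turn",-((yaw-a+180)%360-180))
E
```

```text
box z [0.0965 0.1012 0.106 ] xmin,ymax 0.37508013471613794 -0.5205853538137163
shift [ 356.8023 -227.6535   89.5968] n 432.62174516028927 turn -24.92739918883555 tilt 0.0726220173686426
```

```bash
python3 -m creep '[[30,35.7,-22.8,0,0],[30,35.7,-22.8,0,0],[30,35.7,-22.8,0,0],[30,35.7,-22.8,0,0],[30,35.7,-22.8,0,0],[30,35.7,-22.8,0,0],[30,35.7,-22.8,0,0],[30,35.7,-22.8,0,0],[30,35.7,-22.8,0,0],[30,35.7,-22.8,0,0]]'
python3 -m creep '[[30,0,0,30,-8.3],[30,0,0,30,-8.3],[30,0,0,20,-8.3],[30,0,0,0,0],[30,0,0,0,0]]'
python3 - <<'E'
from h import *
rel(.442,-.299,.06,38.9)
s=sense();p,d=camera("wrist");cv2.imwrite("pics/w1.png",p);np.savez("pics/w1.npz",p=p,d=d,pos=s["tool_pos"],rot=s["tool_rot"])
K=camera_info("wrist")["intrinsics"];M=camera_info("wrist")["mount"];v,u=np.mgrid[:420,:560]
q=np.stack([(u-K[0,2])/K[0,0]*d,(v-K[1,2])/K[1,1]*d,d],-1)@M[:3,:3].T+M[:3,3]
w=R.from_quat(s["tool_rot"]).apply(q.reshape(-1,3))+s["tool_pos"]
for z0,z1 in((.086,.094),(.05,.075)):
    g=w[(w[:,2]>z0)&(w[:,2]<z1)&(np.abs(w[:,:2]-[.456,-.288]).max(1)<.09)]
    nn=np.array([-.628,.778]);dd=np.array([.778,.628]);s_=(g[:,:2]-[.456,-.288])@nn;g=g[np.abs(s_)<.025];m=g[:,:2].mean(0);D=np.linalg.svd(g[:,:2]-m,full_matrices=False)[2][0]
    t=(g[:,:2]-[.456,-.288])@dd;s_=(g[:,:2]-[.456,-.288])@nn
    print(len(g),m,np.median(g[:,2]),D,"n off",np.percentile(s_,[5,50,95]),"along",t.min(),t.max())
E
```

```text
clock: 1.15
tool_pos: [0.4431, -0.2977, 0.2499]
tool_rot: [0.993, 0.122, -0.0, 0.0]
force: [1.0, -1.0, -0.1]
gripper_width: 0.03
gripper_force: 0.0
clock: 1.65
tool_pos: [0.4422, -0.2992, 0.1702]
tool_rot: [0.944, 0.331, -0.0, -0.0]
force: [0.4, -0.2, 0.3]
gripper_width: 0.03
gripper_force: 0.0
clock 1.65 pos [ 0.4422 -0.2992  0.1702] yaw 38.61455150443445 w 0.030037027421765578 0.0 F [ 0.4133 -0.1945  0.2569]
shift [ -0.0464  -0.2424 110.2061] n 110.20636326326886 turn -0.28544849556556073
2498 [ 0.4603 -0.2812] 0.09056706062994588 [-0.7755 -0.6313] n off [-0.0009  0.0026  0.0061] along -0.05422415427703232 0.061275759165909806
12 [ 0.5079 -0.2407] 0.07484999249755538 [-0.7912 -0.6116] n off [-0.0011  0.0065  0.0068] along 0.06182875437578408 0.07544400704719371
```

View pics/w1.png

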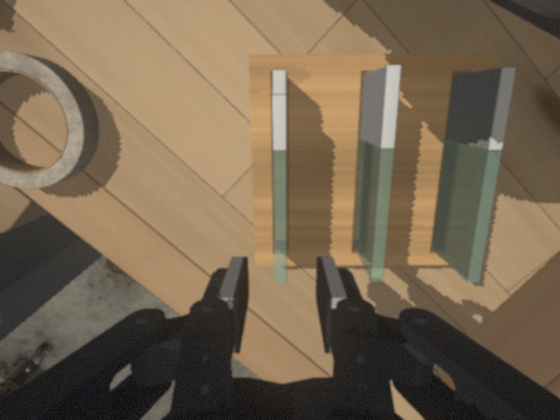

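The wrist view shows the notched plate centred between the fingers at column 280 (notch at rows 70–95, clear end at row 282). The neighbouring plates are at columns 375 and 480, well clear. I'll descend and grip.

```bash
python3 -m creep '[[30,0,-2,30,-0.3],[30,0,0,30,0],[30,0,0,25,0],[30,0,0,15,0],[30,0,0,10,0],[30,0,0,0,0],[8,0,0,0,0],[5,0,0,0,0],[5,0,0,0,0],[5,0,0,0,0]]' 40
python3 -m creep '[[5,0,0,0,0],[5,0,0,0,0],[5,0,0,-5,0],[5,0,0,-15,0],[5,0,0,-20,0],[5,0,0,-20,0],[5,0,0,-20,0],[5,0,0,-10,0],[5,0,0,0,0]]' 60
python3 - <<'E'
from h import *
rel(.44,.054,.15,38.9)
p,d=camera("side");cv2.imwrite("pics/s2.png",cv2.resize(p[180:330,180:380],(560,420),interpolation=cv2.INTER_CUBIC))
E
```

```text
clock: 2.7
tool_pos: [0.4418, -0.298, 0.0613]
tool_rot: [0.942, 0.335, 0.001, 0.001]
force: [-0.3, -0.4, 7.3]
gripper_width: 0.0075
gripper_force: 40.8
clock: 3.6
tool_pos: [0.4415, -0.2979, 0.1513]
tool_rot: [0.942, 0.335, 0.001, 0.001]
force: [0.9, -0.2, -2.2]
gripper_width: 0.0072
gripper_force: 59.6
clock 3.6 pos [ 0.4415 -0.2979  0.1513] yaw 39.152536020059436 w 0.007206040324925542 59.57028687000275 F [ 0.9454 -0.2173 -2.184 ]
shift [ 221.0449 -273.8783    0.7611] n 351.95278666655554 turn 0.25253602005943776
```

View pics/s2.png

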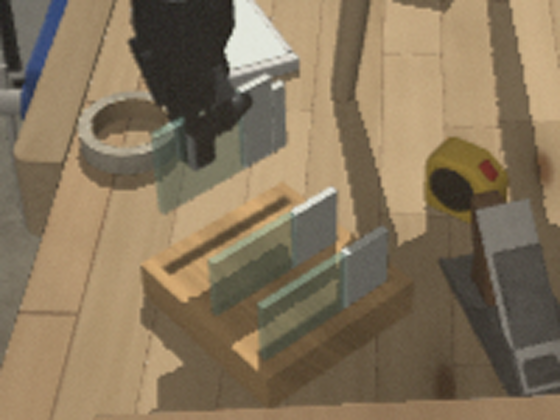

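The side crop shows the notched plate clear of the rack at (220,150). Its slot at (230,225) is empty and the other two plates have not moved. The moves can only turn the tool about the vertical, so I'll stand the plate on the panel and let it tip label up between the opening fingers. Then I'll grip it across its 80 mm width, on the clear part.

```bash
python3 -m creep '[[5,22.3,-32.2,-10,0],[5,22.3,-32.2,-10,0],[5,22.3,-32.2,0,0],[5,22.3,-32.2,0,0],[5,22.3,-32.2,0,0],[5,22.3,-32.2,0,0],[5,22.3,-32.2,0,0],[5,22.3,-32.2,0,0],[5,0,0,0,-8],[5,0,0,0,-8]]'
python3 -m creep '[[5,0,0,0,-8],[5,0,0,0,-8],[5,0,0,0,-8],[5,0,0,0,-8],[5,0,0,0,-8],[5,0,0,0,-8],[5,0,0,0,-8],[5,0,0,0,-1],[5,0,0,0,0]]'
python3 - <<'E'
from h import *
rel(.417,.0145,.073,112);print(sense()["qpos"])
E
```

```text
clock: 4.65
tool_pos: [0.4157, 0.0163, 0.169]
tool_rot: [0.884, 0.467, -0.001, -0.001]
force: [0.8, -0.3, -2.7]
gripper_width: 0.0076
gripper_force: 59.7
clock: 5.55
tool_pos: [0.4161, 0.0148, 0.1693]
tool_rot: [0.559, 0.829, -0.0, -0.001]
force: [0.1, 0.2, -3.1]
gripper_width: 0.0069
gripper_force: 59.7
clock 5.55 pos [0.4161 0.0148 0.1693] yaw 111.98693738082015 w 0.006866494854148989 59.66810166835785 F [ 0.0662  0.1774 -3.0809]
shift [-0.6496  0.8165 96.3221] n 96.32777355654474 turn -0.0130626191798342
[ 0.463   0.2247 -0.687   2.131   0.1891  0.8458  0.0458]
```

```bash
python3 -m creep '[[5,0,0,30,0],[5,0,0,30,0],[5,0,0,20,0],[5,0,0,12,0],[5,0,0,4,0],[5,0,0,0,0]]'
python3 -m creep '[[5,0,0,2,0],[5,0,0,0,0]]' 30
python3 -m creep '[[5,0,0,1.5,0],[5,0,0,0,0]]' 30
python3 - <<'E'
from h import *
rel(.417,.0145,.073,112)
p,d=camera("top");cv2.imwrite("pics/t3.png",cv2.resize(p[170:290,150:310],(640,480),interpolation=cv2.INTER_CUBIC))
p,d=camera("wrist");cv2.imwrite("pics/w3.png",p)
E
```

```text
clock: 6.15
tool_pos: [0.4166, 0.015, 0.0739]
tool_rot: [0.558, 0.83, -0.0, -0.0]
force: [0.5, 1.1, -2.2]
gripper_width: 0.0074
gripper_force: 59.6
clock: 6.35
tool_pos: [0.4172, 0.0148, 0.0726]
tool_rot: [0.558, 0.83, 0.0, 0.001]
force: [0.2, -0.3, -2.6]
gripper_width: 0.0075
gripper_force: 59.6
clock: 6.55
tool_pos: [0.4168, 0.0147, 0.0707]
tool_rot: [0.558, 0.83, 0.0, 0.0]
force: [-0.5, -0.3, -2.1]
gripper_width: 0.0073
gripper_force: 59.6
clock 6.55 pos [0.4168 0.0147 0.0707] yaw 112.14707484701282 w 0.007267578164411546 59.58117485046387 F [-0.5391 -0.277  -2.107 ]
shift [-0.2724  0.1213 -2.2737] n 2.2931828578016527 turn 0.14707484701281714
```

View pics/w3.png

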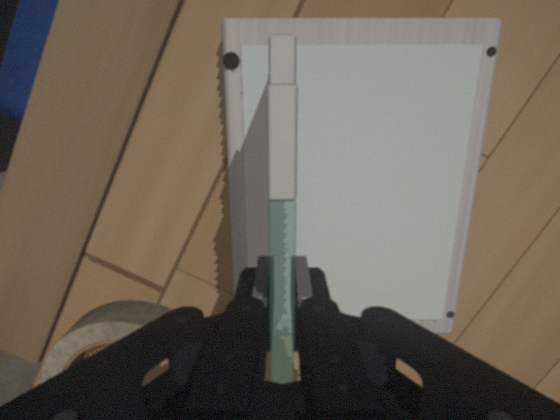

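The wrist view shows the plate standing above the panel along the panel's long side (clear end at row 380, notch at rows 35–85). The labelled face is on the left, and there is free panel to the right (columns 300–480) for it to tip onto. I'll feel for contact.

```bash
python3 -m creep '[[5,0,0,1,0],[5,0,0,0,0]]' 30
python3 -m creep '[[5,0,0,1,0],[5,0,0,0,0]]' 30
python3 -m creep '[[5,0,0,1,0],[5,0,0,0,0]]' 30
```

```text
clock: 6.85
tool_pos: [0.4166, 0.0148, 0.0694]
tool_rot: [0.558, 0.83, -0.0, -0.0]
force: [-1.0, 0.0, -2.5]
gripper_width: 0.0073
gripper_force: 59.6
clock: 7.05
tool_pos: [0.4167, 0.0148, 0.0688]
tool_rot: [0.558, 0.83, -0.0, 0.0]
force: [-1.4, -1.0, 4.6]
gripper_width: 0.007
gripper_force: 60.7
clock: 7.25
tool_pos: [0.4168, 0.0149, 0.0687]
tool_rot: [0.558, 0.83, -0.0, 0.001]
force: [-6.0, -0.6, 23.7]
gripper_width: 0.0072
gripper_force: 63.5
```

```bash
python3 -m creep '[[5,0,0,-1,0],[12,0,1,0,0],[14,0,2,0,0],[18,0,2,0,0],[22,0,2,0,0],[22,0,2,0,0],[22,0,2,0,0],[22,0,2,0,0],[22,0,0,0,0]]' 20
python3 - <<'E'
from h import *
rel(.417,.0145,.073,112)
p,d=camera("wrist");cv2.imwrite("pics/w4.png",p[:,120:480])
E
```

```text
clock: 8.15
tool_pos: [0.4291, 0.02, 0.0685]
tool_rot: [0.558, 0.83, 0.0, 0.0]
force: [0.8, 0.3, 0.2]
gripper_width: 0.0223
gripper_force: 0.1
clock 8.15 pos [0.4291 0.02   0.0685] yaw 112.17554386720529 w 0.022289353109934133 0.1369445738964714 F [0.75   0.2977 0.2157]
shift [ -0.5188 -13.2664  -4.4842] n 14.013338333905569 turn 0.17554386720530601
```

View pics/w4.png

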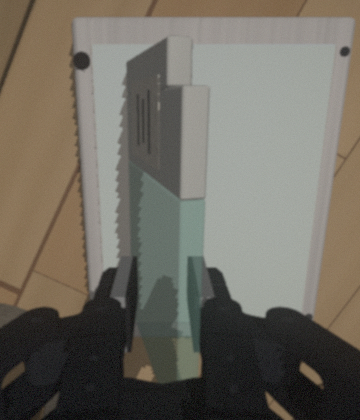

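The plate leans to the right against the finger with its labelled face turning up (label stripes at (145,120)). I'll open further and lower the gripper as the plate lies back.

```bash
python3 -m creep '[[28,0,1,0,0],[34,0,1,0,0],[40,0,1,0,0],[46,0,1,0,0],[46,0,0,0,0],[46,0,0,10,0],[46,0,0,10,0],[46,0,0,0,0]]' 20
python3 - <<'E'
from h import *
rel(.417,.0145,.073,112)
p,d=camera("wrist");cv2.imwrite("pics/w5.png",p[:,120:480])
E
```

```text
clock: 9.0
tool_pos: [0.4318, 0.0213, 0.0471]
tool_rot: [0.558, 0.83, -0.0, -0.001]
force: [0.4, -0.5, 0.5]
gripper_width: 0.046
gripper_force: 0.0
clock 9.0 pos [0.4318 0.0213 0.0471] yaw 112.18293871639737 w 0.045975618470694445 0.0 F [ 0.4078 -0.5191  0.5294]
shift [ -0.6969 -16.2826 -25.8271] n 30.53927270383745 turn 0.18293871639735926
```

View pics/w5.png

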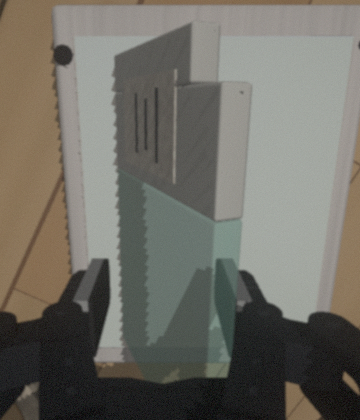

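The plate now leans about 27° against the right finger and the left finger is clear of the base. I'll carry on.

```bash
python3 -m creep '[[52,0,3,0,0],[58,0,3,1,0],[63,0,2.5,3,0],[68,0,2.5,4,0],[68,0,0,4,0],[68,0,0,0,0]]' 20
python3 - <<'E'
from h import *
rel(.417,.0145,.073,112)
p,d=camera("wrist");cv2.imwrite("pics/w6.png",p[:,120:480])
E
```

```text
clock: 9.65
tool_pos: [0.4421, 0.0254, 0.0359]
tool_rot: [0.558, 0.83, -0.0, -0.0]
force: [0.8, 0.5, -1.3]
gripper_width: 0.068
gripper_force: 0.4
clock 9.65 pos [0.4421 0.0254 0.0359] yaw 112.17262093688993 w 0.0680393884652269 0.4153010712389005 F [ 0.8381  0.5357 -1.2536]
shift [ -0.5576 -27.4093 -37.1176] n 46.144297910795494 turn 0.17262093688992763
```

View pics/w6.png

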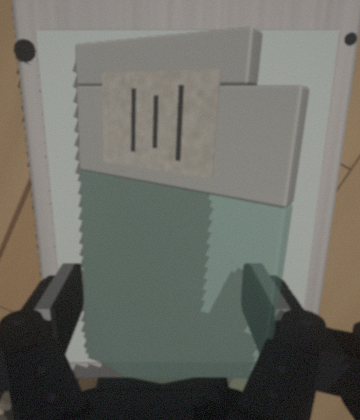

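The label now faces up (label at (160,120)) and the plate leans well back, its base at the left finger and its top edge on the right one. I'll let it down flat between the fingers and measure the result by depth.

```bash
python3 -m creep '[[72,0,1.5,1,0],[76,0,1.5,1,0],[80,0,1,2,0],[85,0,1,2,0],[85.4,0,0,2,0],[85.4,0,0,0,0],[85.4,0,0,0,0]]' 20
cat >> h.py <<'E'
def plate():
    s=sense();p,d=camera("wrist");np.savez("pics/last.npz",p=p,d=d);cv2.imwrite("pics/last.png",p)
    K=camera_info("wrist")["intrinsics"];M=camera_info("wrist")["mount"];v,u=np.mgrid[:420,:560]
    q=np.stack([(u-K[0,2])/K[0,0]*d,(v-K[1,2])/K[1,1]*d,d],-1)@M[:3,:3].T+M[:3,3]
    return s,p,q
E
python3 - <<'E'
from h import *
rel(.417,.0145,.073,112)
s,p,q=plate();pz=s["tool_pos"][2]
# height maps in tool coordinates (mm): rows along tool x, cols along tool y
for x in (30,45,60,75,90,100):
    o=[]
    for y in range(-56,60,6):
        m=(abs(q[...,0]-x/1000)<.004)&(abs(q[...,1]-y/1000)<.003)
        o.append(round(float(np.median(pz-q[m][:,2])*1000),0) if m.sum()>4 else None)
    print(x,o)
E
```

```text
clock: 10.4
tool_pos: [0.4477, 0.0274, 0.0295]
tool_rot: [0.558, 0.83, -0.0, 0.001]
force: [-2.9, 0.7, 19.6]
gripper_width: 0.0855
gripper_force: 9.8
clock 10.4 pos [0.4477 0.0274 0.0295] yaw 112.17525148071803 w 0.08549071094500318 9.805152341723442 F [-2.9232  0.6768 19.5948]
shift [ -0.3763 -33.2817 -43.4975] n 54.770819384400575 turn 0.17525148071803187
30 [17.0, 18.0, 18.0, 26.0, 26.0, 26.0, 26.0, 26.0, 26.0, 26.0, 26.0, 26.0, 26.0, 26.0, 26.0, 26.0, 26.0, 18.0, 18.0, 18.0]
45 [17.0, 18.0, 18.0, 26.0, 26.0, 26.0, 26.0, 26.0, 26.0, 26.0, 26.0, 26.0, 26.0, 26.0, 26.0, 26.0, 26.0, 18.0, 18.0, 18.0]
60 [17.0, 18.0, 18.0, 26.0, 26.0, 26.0, 27.0, 27.0, 27.0, 27.0, 27.0, 27.0, 27.0, 26.0, 26.0, 26.0, 26.0, 18.0, 18.0, 18.0]
75 [17.0, 18.0, 18.0, 25.0, 26.0, 26.0, 27.0, 27.0, 27.0, 154.0, 27.0, 27.0, 27.0, 26.0, 26.0, 26.0, 26.0, 18.0, 18.0, 18.0]
90 [17.0, 18.0, 18.0, 19.0, 26.0, 26.0, 26.0, 26.0, 26.0, 26.0, 26.0, 26.0, 26.0, 26.0, 26.0, 18.0, 18.0, 18.0, 18.0, 18.0]
100 [17.0, 18.0, 18.0, 18.0, 18.0, 18.0, 18.0, 18.0, 18.0, 18.0, 18.0, 18.0, 18.0, 18.0, 18.0, 18.0, 18.0, 18.0, 18.0, 17.0]
```

The plate lies flat, label up: its top is 8 mm above the panel, it spans y −38 to +42 mm, and its frosted end is at tool x ≈ 94 mm. I'll back off the light fingertip contact, centre, move towards the plate's middle while staying on the clear part, and grip across the width.

```bash
python3 -m creep '[[85.4,0,0,-3.5,0],[85.4,0,2,0,0],[85.4,8,0,0,0],[85.4,9,0,0,0],[85.4,0,0,0,0],[78,0,0,0,0],[75,0,0,0,0],[75,0,0,0,0],[75,0,0,0,0],[75,0,0,0,0]]' 60
python3 - <<'E'
from h import *
rel(.44,.054,.17,112)
E
```

```text
clock: 11.45
tool_pos: [0.4462, 0.0459, 0.0349]
tool_rot: [0.558, 0.83, 0.003, 0.003]
force: [-0.9, 4.2, 34.7]
gripper_width: 0.0749
gripper_force: 17.3
clock 11.45 pos [0.4462 0.0459 0.0349] yaw 112.2321525773846 w 0.07485734107701984 17.2887509688735 F [-0.8613  4.23   34.7443]
shift [   9.6756   -1.6884 -135.1598] n 135.5161522810703 turn 0.23215257738459627
```

The width reached 75 mm, so the plate is not between the pads as intended. I'll measure before doing anything else.

```bash
python3 - <<'E'
from h import *
s,p,q=plate();w=R.from_quat(s["tool_rot"]).apply(q.reshape(-1,3)).reshape(q.shape)
pz=s["tool_pos"][2]
for x in (0,5,10,15,20,30,45,60,75,90):
    o=[]
    for y in range(-56,60,4):
        m=(abs(q[...,0]-x/1000)<.003)&(abs(q[...,1]-y/1000)<.002)
        o.append(int(round(np.median(pz+w[m][:,2])*1000)) if m.sum()>3 else -1)
    print(x,o)
E
```

```text
0 [81, 79, 78, -1, 90, 44, 26, 26, 26, 26, 26, 26, 26, 26, 26, 26, 26, 26, 26, 26, 26, 26, 26, 41, 41, -1, 79, 80, 81]
5 [81, 79, 78, -1, 64, 49, 26, 26, 26, 26, 26, 26, 26, 26, 26, 26, 26, 26, 26, 26, 26, 26, 26, 47, 58, 18, 79, 79, 81]
10 [86, 74, 50, 53, 56, 50, 26, 26, 26, 26, 95, 95, 95, 96, 96, 96, 96, 95, 95, 26, 26, 26, 26, 50, 54, 49, 47, 74, 85]
15 [91, 19, 72, 71, 63, 75, 87, 94, 97, 27, 96, 97, 97, 98, 98, 98, 97, 98, 96, 28, 96, 91, 92, 78, 63, 70, 73, 19, 91]
20 [18, 18, 19, 26, 26, 91, 94, 97, 100, 102, 105, 27, 26, 26, 26, 26, 26, 27, 105, 103, 101, 98, 95, 93, 18, 18, 18, 18, 17]
30 [18, 18, 18, 26, 26, 26, 26, 26, 26, 26, 26, 26, 26, 26, 26, 26, 26, 26, 26, 26, 26, 26, 26, 18, 18, 18, 18, 18, 17]
45 [18, 18, 18, 26, 26, 26, 26, 27, 27, 27, 27, 26, 27, 27, 27, 27, 27, 27, 26, 26, 26, 26, 26, 26, 18, 18, 18, 18, 17]
60 [18, 18, 18, 26, 26, 26, 26, 26, 27, 27, 27, 27, 27, 27, 27, 27, 27, 27, 26, 26, 25, 19, 19, 18, 18, 18, 18, 18, 17]
75 [18, 18, 18, 18, 26, 26, 26, 26, 26, 26, 26, 26, 26, 25, 159, 25, 19, 19, 18, 18, 18, 18, 18, 18, 18, 18, 18, 18, 17]
90 [17, 17, 17, 17, 17, 17, 17, 16, 17, 17, 16, 17, 17, 16, 17, 17, 17, 17, 17, 17, 17, 17, 17, 17, 17, 17, 17, 17, 17]
```

View pics/last.png

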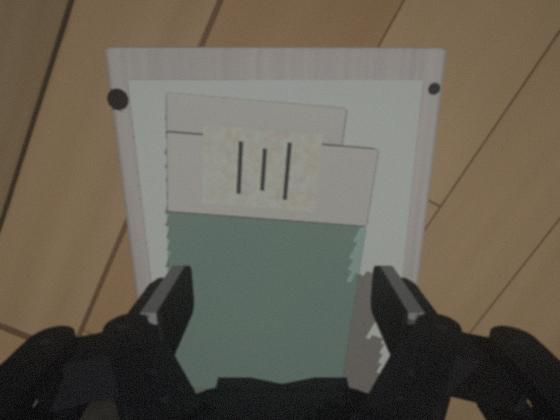

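The last allowed picture shows the plate flat with its label up (label at (262,165)), but shifted left and turned a few degrees, so the left finger rests on top of it. I'll raise the gripper, open it, and measure the plate's edges from depth.

```bash
python3 -m creep '[[75,0,0,-10,0],[85.4,0,0,-20,0],[85.4,0,0,-20,0],[85.4,0,0,0,0],[85.4,0,0,0,0]]' 20
cat >> h.py <<'E'
def fit():
    s,p,q=plate();r=R.from_quat(s["tool_rot"]).as_matrix();w=q@r.T+s["tool_pos"];h=w[...,2]
    L=[];Rr=[]
    for x in np.arange(.012,.066,.003):
        m=(abs(q[...,0]-x)<.0015)&(h>.0225)&(h<.029)&(abs(q[...,1])<.06)
        if m.sum()<20: continue
        y=q[m][:,1];L.append((x,np.percentile(y,.5)));Rr.append((x,np.percentile(y,99.5)))
    L=np.array(L);Rr=np.array(Rr);out=[]
    for a in(L,Rr):
        c=np.polyfit(a[:,0],a[:,1],1);k=abs(np.polyval(c,a[:,0])-a[:,1])<.0025
        if k.sum()>3:c=np.polyfit(a[k,0],a[k,1],1)
        out.append(c);print(np.round(a[:,1]*1000,1),"slope deg",np.degrees(np.arctan(c[0])),"y0 mm",c[1]*1000,k.sum())
    m=(h>.0225)&(h<.029)&(abs(q[...,1]+.005)<.01);print("end x",np.percentile(q[m][:,0],99.5)*1000,"z",np.median(h[m]))
E
python3 - <<'E'
from h import *
rel(.44,.054,.17,112);fit()
E
```

```text
clock: 12.0
tool_pos: [0.4426, 0.0435, 0.0819]
tool_rot: [0.558, 0.83, 0.0, 0.0]
force: [0.1, 0.1, -0.9]
gripper_width: 0.0855
gripper_force: 0.0
clock 12.0 pos [0.4426 0.0435 0.0819] yaw 112.14650718956212 w 0.08553200829908529 0.0 F [ 0.0784  0.0768 -0.8631]
shift [ 10.6761   1.5445 -88.0564] n 88.71465132977288 turn 0.14650718956210085
[-42.7 -42.6 -42.5 -41.6 -41.4 -40.7 -40.9 -40.9 -40.3 -40.4 -40.3 -40.1
 -39.9 -39.3 -39.  -38.7 -38.6 -38.4] slope deg 4.768875929671974 y0 mm -43.58169009716741 18
[36.7 37.  37.  37.3 37.6 37.7 38.1 38.2 38.4 38.7 39.1 39.1 39.3 39.6
 40.  40.  39.2 26.8] slope deg 3.9354257677922355 y0 mm 35.92769265068375 17
end x 76.24222637436496 z 0.026290311003456267
```

```bash
python3 -m creep '[[85.4,0,0,0,4.4],[85.4,0,-3.8,0,0],[85.4,0,0,20,0],[85.4,0,0,0,0],[85.4,0,0,0,0]]' 20
python3 - <<'E'
from h import *
rel(.44,.054,.0265,112);fit()
E
```

```text
clock: 12.55
tool_pos: [0.4382, 0.0427, 0.0615]
tool_rot: [0.589, 0.808, -0.001, -0.001]
force: [0.5, 0.6, 0.6]
gripper_width: 0.0853
gripper_force: 0.0
clock 12.55 pos [0.4382 0.0427 0.0615] yaw 107.86248054687034 w 0.08534728134059148 0.0 F [0.5431 0.5572 0.6143]
shift [10.1669  5.2161 35.0388] n 36.85496361794066 turn -4.1375194531296415
[-38.7 -38.6 -38.6 -38.4 -38.3 -38.5 -38.5 -38.4 -38.7 -38.5 -38.3 -38.5
 -38.4 -38.4 -38.3 -38.5 -38.2 -38.2] slope deg 0.3407786377665093 y0 mm -38.66497598437004 18
[40.2 40.3 40.2 40.2 40.2 40.3 40.1 40.3 40.2 40.5 40.2 40.4 40.2 40.2
 40.2 40.7 40.  26.4] slope deg -0.07993541399858953 y0 mm 40.2799490879513 16
end x 74.83344788295308 z 0.02631691781713089
```

Aligned to within 0.4°, with the plate's centre at y = +0.8 mm. I'll descend gently.

```bash
python3 -m creep '[[85.4,0,0.7,15,0],[85.4,0,0,10,0],[85.4,0,0,5,0],[85.4,0,0,2,0],[85.4,0,0,0,0]]' 20
python3 -m creep '[[85.4,0,0,2,0],[85.4,0,0,0,0],[85.4,0,0,0,0]]' 20
```

```text
clock: 13.1
tool_pos: [0.4396, 0.0429, 0.03]
tool_rot: [0.589, 0.808, -0.0, -0.0]
force: [-0.1, 0.4, 0.5]
gripper_width: 0.0857
gripper_force: 0.0
clock: 13.4
tool_pos: [0.4398, 0.0429, 0.0282]
tool_rot: [0.589, 0.808, 0.0, 0.0]
force: [-0.5, 0.8, 0.2]
gripper_width: 0.0852
gripper_force: 0.0
```

```bash
python3 -m creep '[[85.4,0,0,1.8,0],[85.4,0,0,0,0],[82,0,0,0,0],[79,0,0,0,0],[76,0,0,0,0],[74,0,0,0,0],[74,0,0,0,0],[74,0,0,0,0]]' 40
```

```text
clock: 14.2
tool_pos: [0.4396, 0.0428, 0.0267]
tool_rot: [0.589, 0.808, -0.0, 0.0]
force: [-2.0, -0.8, 10.3]
gripper_width: 0.0786
gripper_force: 44.7
```

Gripped at 78.6 mm, with the plate between the pads. I'll lift and re-measure.

```bash
python3 -m creep '[[70,0,0,0,0],[70,0,0,0,0],[70,0,0,-5,0],[70,0,0,-10,0],[70,0,0,-15,0],[70,0,0,-15,0],[70,0,0,0,0]]' 90
python3 - <<'E'
from h import *
rel(.46,.005,.169,108)
s,p,q=plate()
m=(q[...,0]>.022)&(q[...,0]<.06)&(abs(q[...,1])<.032)&(q[...,2]>-.03)&(q[...,2]<.03)
g=q[m];A=np.c_[g[:,:2],np.ones(len(g))];c=np.linalg.lstsq(A,g[:,2],rcond=None)[0];print(len(g),"slopes deg",np.degrees(np.arctan(c[:2])),"z at tcp",c[2])
mm=(abs(q[...,1]+.005)<.01)&(abs(q[...,2]-c[2])<.012);print("end",np.percentile(q[mm][:,0],99.5))
hsv=cv2.cvtColor(p,cv2.COLOR_BGR2HSV);print([ (x,p[m&(abs(q[...,0]-x)<.001)&(abs(q[...,1])<.01)].mean(0).round()) for x in(.03,.045,.055)])
E
```

```text
clock: 14.9
tool_pos: [0.4407, 0.043, 0.0728]
tool_rot: [0.59, 0.808, 0.001, 0.001]
force: [0.6, 0.5, -2.1]
gripper_width: 0.0768
gripper_force: 107.7
clock 14.9 pos [0.4407 0.043  0.0728] yaw 107.74782466232368 w 0.07680868172387746 107.66669511795044 F [ 0.6266  0.5197 -2.0762]
shift [-42.1034   7.0477 -96.1651] n 105.21451031451305 turn -0.25217533767630584
17196 slopes deg [-0.6537  0.1506] z at tcp 0.001935465671308633
end 0.0754141459546353
[(0.03, array([101., 109.,  96.])), (0.045, array([127., 136., 137.])), (0.055, array([127., 136., 137.]))]
```

```bash
python3 -m creep '[[70,0,0,-20,0],[70,-8,1,-20,0],[70,-12,2,-20,0],[70,-12,2,-20,0],[70,-10,2,-12,0],[70,0,0,-4.5,0],[70,0,0,0,0],[70,0,0,0,0],[70,0,0,0,0],[70,0,0,0,0]]' 
python3 - <<'E'
from h import *
rel(.46,.005,.1695,108)
s,p,q=plate();r=R.from_quat(s["tool_rot"]);w=r.apply(q.reshape(-1,3)).reshape(q.shape)+s["tool_pos"]
print("label world",r.apply([.0525,-.004,.002])+s["tool_pos"])
m=(q[...,0]>.022)&(q[...,0]<.06)&(abs(q[...,1])<.032)&(abs(q[...,2])<.03);g=w[m]
A=np.c_[g[:,:2],np.ones(len(g))];c=np.linalg.lstsq(A,g[:,2],rcond=None)[0];print("tilt deg",np.degrees(np.arctan(np.hypot(*c[:2]))),"mean z",g[:,2].mean())
# label = tan region: warm (R>B by margin)
d=p.astype(int);k=(q[...,0]>.025)&(q[...,0]<.074)&(abs(q[...,1])<.036)&(abs(q[...,2])<.02)&(d[...,2]-d[...,0]>8)
print("label px",k.sum(),"centre",np.median(w[k],0))
# rack / bystanders check from top
t,dt=camera("top");z=np.load("pics/top0.npz");df=np.abs(t.astype(int)-z["p"]).max(2)>40
for n,(a,b,c0,c1) in dict(tape=(245,290,260,303),measure=(130,162,310,340),sand=(120,160,145,197),blanks=(170,240,345,412)).items(): print(n,df[a:b,c0:c1].mean().round(3))
s=sense();print(abs(s["joint_velocities"]).max(),s["gripper_force"],s["clock"])
E
```

```text
clock: 15.95
tool_pos: [0.4586, 0.0054, 0.167]
tool_rot: [0.589, 0.808, -0.0, -0.001]
force: [-0.2, 0.0, -3.0]
gripper_width: 0.0766
gripper_force: 108.3
clock 15.95 pos [0.4586 0.0054 0.167 ] yaw 107.81676141923673 w 0.07661403922394186 108.32437634468079 F [-0.2482  0.0385 -2.9731]
shift [-0.8266  1.1617 -2.4583] n 2.841852560547853 turn -0.18323858076325905
label world [0.4388 0.0542 0.1651]
tilt deg 0.7380756546287908 mean z 0.1655898346141395
label px 14220 centre [0.4401 0.0545 0.1656]
tape 0.142
measure 0.001
sand 0.0
blanks 0.116
0.0044386510934291854 108.32414031028748 16.05
```

```bash
python3 - <<'E'
from h import *
t,d=camera("top");z=np.load("pics/top0.npz")
for n,(a,b,c0,c1),lo,hi in(("tape",(245,290,258,305),.012,.035),("blanks",(165,240,340,415),.083,.1)):
    for D in(z["d"],d):
        c=cloud("top",D)[a:b,c0:c1].reshape(-1,3);g=c[(c[:,2]>lo)&(c[:,2]<hi)];g=g[g[:,0]>(.3 if n=="tape" else .42)];print(n,len(g),g.mean(0),g.min(0),g.max(0))
s=sense();print(s["clock"],abs(s["joint_velocities"]).max(),s["gripper_force"],s["tool_pos"])
E
```

```text
tape 571 [ 0.3634 -0.1078  0.0245] [ 0.3151 -0.1567  0.0149] [ 0.4122 -0.0589  0.0318]
tape 574 [ 0.3633 -0.1078  0.0244] [ 0.315  -0.1566  0.0143] [ 0.4122 -0.0589  0.0345]
blanks 525 [ 0.5066 -0.3364  0.0899] [ 0.4321 -0.4198  0.0831] [ 0.5926 -0.2533  0.098 ]
blanks 401 [ 0.5201 -0.3541  0.09  ] [ 0.4499 -0.421   0.0831] [ 0.5916 -0.2866  0.0976]
16.1 0.003699848371030427 108.32422971725464 [0.459  0.0052 0.1674]
```

Nothing else has moved: the tape roll is where it was, both blanks are still in the rack, and the plate is still. I'm handing the job in.

```bash
python3 -c "from rig import *; print(sign_off())"
```

```text
the job is handed in; nothing more can be done
None
```

I handed the job in at 16.1 s: the notched plate is held still by its clear part, lying flat with the label up, and the label is about 15 cm above the middle of the panel. The arm can't tilt the plate, so I set it on the panel, let it tip between the fingers and re-gripped it across its width; the other plates and loose things are where they were.

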